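Clear reject biscuits into a pedal-lid scrap caddy

TASK

Clear the two reject biscuits into the scrap caddy: first set the pale stray biscuit in the tipping pan beside the dark one, then press the toe of the pedal right down so that the lid opens fully, tip the pan by its bar up to its stop so that both biscuits drop into the bin, and lower the pan level again under control while the lid is still open. Then ease the pedal's toe back up by pressing slowly on the heel, so that the lid comes down gently and ends fully shut. Move the lid only with the pedal, and leave the other things on the table alone.

Things in the scene. Friction and masses are not known exactly. Their poses are not given: they have to be found in the camera images.
- caddy: Fixed scrap caddy: open white bin 160 (x) x 150 (y) mm, rim 86 mm high, inner floor 10 mm, walls 4 mm, a sloped lip on the pan side; red lid; on its right a grey cover (y -77 to -107, 84 mm high), then the pedal; on its left the tipping pan. Origin at table height under the bin's centre; x points away from the robot (turned up to 0.35 rad), y left to the pan, z up.
- pedal (a joint): Heel-and-toe rocker pedal: 0 = toe up (lid shut), 0.4 rad = toe fully down (lid open). Its level axis runs along the caddy's y through caddy point (-100, -175, 44) mm; green toe pad nearer the robot, black heel pad farther. Stiff and damped, stays where left; about 7 to 10 N pressed slowly straight down on a pad's middle moves it: toe down opens, heel down shuts. Pads move 24 mm in all.
- toe_pad (a point): Middle of the top face of the green toe pad (50 x 50 mm), 60 mm from the pivot. About 64 mm above the table with the lid shut, 40 mm with the lid fully open. Free to press from above.
- heel_pad (a point): Middle of the top face of the black heel pad (50 x 50 mm), 60 mm from the pivot on the bin side. About 40 mm above the table with the lid shut, 64 mm with the lid fully open. The lid comes down 99 mm to the left of this point: turn a wide hand so that it stays clear of the lid.
- lid (a joint): Red lid's angle, = 3.75 x pedal: 0 shut, 1.5 rad fully open, standing at the bin's far rim. Hinge along the caddy's y at (84, 0, 91) mm. Coming down gently means slower than 2 rad/s: heel pad pressed clearly slower than 30 mm/s (15 mm/s is safe).
- lid_panel: The red lid panel, 168 x 152 x 5 mm, carried by the lid hinge; origin on the hinge axis; at lid angle 0 it reaches from there 170 mm towards the robot (its own -x). Open, its top edge stands 260 mm above the table. Not to be touched by the robot.
- pan (a joint): Angle of the aluminium tipping pan: 0 level on its rest, 1.15 rad tipped against its stop. Hinge along the caddy's x through caddy point (0, 87, 94) mm, at the bin's left rim; lifting the outer end tips it towards the bin. Weighs 160 g; falls back if let go when tipped (lower it slower than 2.5 rad/s). Biscuits slide off by about 1.0 rad.
- pan_tray: The tipping pan. Origin on the middle of its hinge axis; its axes are the caddy's when level: y points outward away from the bin, z up. Inside floor 147 mm (x) by 108 mm (y = 0 to 108 mm) at z = 0, that is 94 mm above the table when level; rims 14 mm high on three sides, open towards the bin.
- pan_bar (a point): Middle of the black bar at the pan's outer end, to pinch from above with fingers closing across it: 10 mm thick, lying along the pan's x, 90 mm free between its struts, at (-24, 145, 40) mm in the pan_tray frame (150 mm from the hinge axis), 134 mm above the table when level. The bar may turn in the fingers.
- pan_floor (a point): Centre of the pan's inside floor.
- stray_biscuit: Pale piped reject biscuit on the table to the right of the pedal, about 39 mm across and 23 mm high (firm part about 31 mm across, 16 mm high), 12 g. Origin under its centre, the firm part's middle lies 2 mm to its own -x.
- pan_biscuit: Dark piped reject biscuit of the same size lying in the far half of the pan (pan x about +40 mm), origin under its centre. The near half of the pan is free.
- good_biscuit: Dark good biscuit on the shallow grey tasting tray at the back left; leave it alone.
- sample_jar: Small biscuit can with a black lid, 60 mm across, 67 mm high, in front of the caddy; origin under its centre; leave it alone.
- clear_tape: Roll of clear tape lying flat, 88 mm across, 25 mm high, in front of the caddy; origin under its centre; leave it alone.

How it is judged:
By the outcome, as a careful person would: the job done as asked, in the order asked, and still so for the second after the job is handed in, with the robot touching nothing.
It also fails if it takes over 72 s, if anything falls off the work surface, if the arm or the gripper's body presses on something with over 40 N, if the wrist force passes 120 N, or if a joint passes its speed limit or range.

ROBOT

A 6-joint arm with a two-finger parallel gripper is mounted at the origin on a cart in front of the work surface, level with it; the furniture and walls round the work are solid. World frame = base frame: x ahead of the robot, y to its left, z up, the work surface at z = 0. Lengths are in m, angles in degrees, forces in N, time in s.
With the tool pointing down it reaches from about 0.4 to 0.825 m from the base axis. Payload 7 kg.
Tool frame: the origin (TCP) lies between the finger pads; the fingertips stand 8 mm ahead of it and the grasp point (between the pads) lies 11 mm behind it; z points along the fingers, y is the line along which they close (so a half turn about z gives the same grasp; the last joint's range is limited). The gripper opens to 88 mm and grips with 3 to 60 N. Pads are 19 mm wide; open, the fingers measure 130 mm over their backs; the gripper's body (78 mm by 193 mm) begins 47 mm behind the grasp point.
Start: joints at [-52.821, 20.546, 0.682, 0, -70.136, -16.507], TCP at [0.238, -0.632, 0.235] pointing down, gripper open.
Joint ranges: [-176.03, 176.03], [-82.01, 121.73], [-58.28, 71.71], [-173.87, 95.51], [-174.79, -0.11], [-173.66, 173.66]. Speed limits (degrees/s): [136.94, 136.94, 172.46, 180, 180, 180].

INTERFACE

Orientations are given as a 3x3 rotation matrix whose columns are the frame's x, y, z axes.
In Python, from rig import robot, grab_frame, camera_info gives the robot as it stands (robot), with the cameras as plain functions. Calls block until the motion is done:
- robot.goto(position, orientation): joint-space move of the TCP to a pose.
- robot.servo_line(position, ori=None, speed=0.15): straight line of the TCP; ori=None keeps the orientation; speed is the mean speed in m/s.
- robot.movej(angles): joint-space move.
- robot.move_gripper(opening): opening from 0.0 (shut) to 1.0 (fully open); the grip force is fixed at half the most; returns when the fingers have stopped.
- robot.dwell(seconds).
- robot.ik(position, orientation): joint angles nearest the present ones, or None.
- robot.get_state(): the state.
- grab_frame(name): name is "scene" or "top" or "wrist"; returns the picture (384x512x3 uint8, red, green, blue); there is no depth.
- camera_info(name): a dict with "vfov" (degrees; the focal length in pixels is half the picture's height over the tangent of half this angle, whatever the lens; pixels are square), "cx", "cy" (the principal point, pixels), "k1" (the pictures are not rectified: a ray, as slopes to the right and down, at radius r is drawn at 1 + k1 r^2 times it, then the intrinsics apply), "view" (4x4, takes a point from world to camera coordinates); the wrist camera has in their place "T_tool_cam" (4x4, takes a point from camera to tool coordinates, whose origin is the TCP and whose axes are the flange's). Camera axes: x right, y down, z forward; pixel columns grow to the right and rows downward; lengths in m; the calibration is good to about 2 mm. A picture is of the moment at which its call begins: read the wrist's pose just before it. camera_info takes no time and is no camera call.
A pose or a line that the arm cannot do raises robot.Unreachable and nothing moves.
- robot.job_done(): hands the job in; it is judged then, once.
The state is a dict: "t": time; "qpos": joint angles; "qvel": joint speeds; "effort": joint torques, N m; "position": TCP position; "tcp_rot": TCP orientation; "force": force on the tool from outside, world axes, zero at the start; "ft_torque": the same for the moment, N m; "grip_width": opening from 0.0 (shut) to 1.0 (fully open); "finger_force": force on a finger pad.
Only numpy, scipy, OpenCV 4.12 (cv2) and the standard library are available. Lean on these libraries where they do the work, as an engineer would, in place of code of your own. Each camera call takes 0.05 s, during which the arm holds its last target. There are 200 camera calls.

## Working session

There is one attempt and no reset: what is moved stays moved. The work goes in short steps, each a Python script; the robot and the scene stay as the last script left them, time stands still between calls to the robot, and variables do not carry over. Pictures are saved under pics/ and viewed, at most 10 in all, crops included, and the job is handed in when it is done.

```bash
mkdir -p pics; ls; python3 - <<'E'
from rig import robot, grab_frame, camera_info
import cv2,numpy as np
for n in("scene","top"):
    im=grab_frame(n); cv2.imwrite(f"pics/{n}0.png",im[:,:,::-1]); print(n,camera_info(n))
print(camera_info("wrist")); s=robot.get_state(); print(s)
E
```

```text
pics
rig.py
scene {'vfov': 51.86296121279412, 'cx': 264.020299354178, 'cy': 186.7863053881157, 'k1': -0.006011707612136624, 'view': array([[-0.8382955 , -0.54516187, -0.00769354,  0.47723053],
       [-0.36098594,  0.56555264, -0.74151154,  0.25566354],
       [ 0.40859493, -0.61882852, -0.670896  ,  1.10423979],
       [ 0.        ,  0.        ,  0.        ,  1.        ]])}
top {'vfov': 46.19318353747488, 'cx': 246.3499583251617, 'cy': 192.55667388965287, 'k1': -0.015041863404294012, 'view': array([[-0.02945192, -0.99947438, -0.01354834,  0.04063993],
       [-0.99824516,  0.03010691, -0.05099197,  0.5401568 ],
       [ 0.05137307,  0.01202275, -0.99860716,  1.30691303],
       [ 0.        ,  0.        ,  0.        ,  1.        ]])}
{'vfov': 61.035198775521586, 'cx': 256.546211068696, 'cy': 191.3497178087818, 'k1': -0.0020190740125594292, 'T_tool_cam': array([[-3.12815450e-04, -9.53720825e-01, -3.00693350e-01,
         8.11372955e-02],
       [ 9.99999648e-01, -6.44156062e-05, -8.36003972e-04,
         3.33074863e-04],
       [ 7.77945054e-04, -3.00693505e-01,  9.53720510e-01,
     
[... 200 characters left out ...]
,
       -7.01378516e+01, -1.65063846e+01]), 'qvel': array([-0.04656961, -0.13174796,  0.19162401,  0.0515324 , -0.04167474,
        0.02121626]), 'effort': array([-1.47921295e-03, -5.84165668e+01,  2.93751812e+01,  7.01554075e+00,
        1.01598114e-02, -3.16669775e-05]), 'position': array([ 0.23810505, -0.63114829,  0.23371804]), 'tcp_rot': array([[-9.35650492e-01, -3.52927322e-01, -6.79065189e-04],
       [-3.52927943e-01,  9.35649507e-01,  1.36687319e-03],
       [ 1.52960115e-04,  1.51857665e-03, -9.99998835e-01]]), 'force': array([-0.43195862, -0.7733972 ,  0.33933218]), 'ft_torque': array([ 0.00553574, -0.01349476,  0.02178521]), 'finger_force': 0.0, 'grip_width': 0.9980482514369998}
```

View pics/scene0.png

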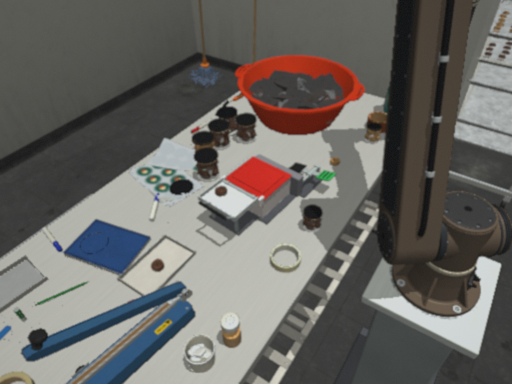

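View pics/top0.png

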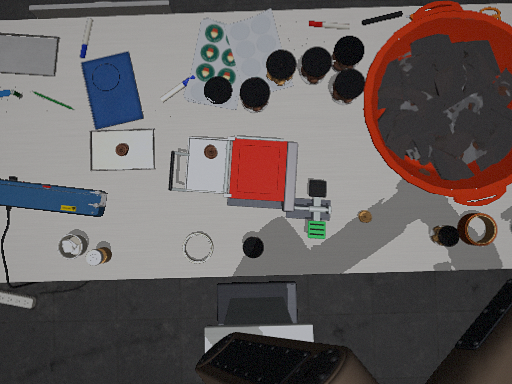

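The scene view shows the caddy in the middle of the table, with the pan to the left of it. In the top view: red lid about (259,170), green toe (317,230), heel (317,188), pan bar (177,170), pan biscuit (210,152), stray (364,216).

```bash
cat > h.py <<'E'
from rig import robot, grab_frame, camera_info
import cv2, numpy as np
def cam(name, s=None):
    c=camera_info(name); f=192/np.tan(np.radians(c["vfov"]/2))
    if name=="wrist":
        T=np.eye(4); T[:3,:3]=s["tcp_rot"]; T[:3,3]=s["position"]; M=T@c["T_tool_cam"]
    else: M=np.linalg.inv(c["view"])
    return c,f,M
def onplane(uv,z,name,s=None):
    c,f,M=cam(name,s); uv=np.atleast_2d(np.array(uv,float))
    d=np.c_[(uv[:,0]-c["cx"])/f,(uv[:,1]-c["cy"])/f]; u=d.copy()
    for _ in range(10): u=d/(1+c["k1"]*(u**2).sum(1,keepdims=True))
    r=np.c_[u,np.ones(len(u))]@M[:3,:3].T; o=M[:3,3]
    return o+r*((z-o[2])/r[:,2:])
def project(P,name,s=None):
    c,f,M=cam(name,s); q=(np.atleast_2d(P)-M[:3,3])@M[:3,:3]; u=q[:,:2]/q[:,2:]
    return u*(1+c["k1"]*(u**2).sum(1,keepdims=True))*f+[c["cx"],c["cy"]]
def blobs(m,amin=15):
    n,l,st,ce=cv2.connectedComponentsWithStats(m.astype(np.uint8))
    return [(ce[i],st[i],l==i) for i in range(1,n) if st[i][4]>=amin]
def down(yaw):  # tool z down, tool x at heading yaw (rad)
    c,s=np.cos(yaw),np.sin(yaw); return np.array([[c,s,0],[s,-c,0],[0,0,-1.]])
E
python3 - <<'E'
from h import *
im=cv2.imread("pics/top0.png"); b,g,r=[im[:,:,i].astype(int) for i in range(3)]
red=(r>140)&(g<80)&(b<80); red[:, 330:]=0
for ce,st,m in blobs(red,200):
    pts=np.argwhere(m)[:,::-1].astype(np.float32); hull=cv2.convexHull(pts)[:,0]
    P=onplane(hull,0.0935,"top"); R=cv2.minAreaRect((P[:,:2]*1000).astype(np.float32)); print("lid",st,R,cv2.boxPoints(R))
gr=(g>120)&(r<90)&(b<120)
for ce,st,m in blobs(gr): print("green",ce,st,onplane(ce,.064,"top"))
bl=(im.max(2)<50); bl[:,:300]=0;bl[:,335:]=0;bl[:170]=0;bl[205:]=0
for ce,st,m in blobs(bl): print("heel",ce,st,onplane(ce,.040,"top"))
print("stray",onplane((364,216),.01,"top"),"bar",onplane((177,170),.134,"top"))
for n,x0,y0,x1,y1 in(("a",160,125,380,245),):
    cv2.imwrite("pics/topcrop.png",cv2.resize(im[y0:y1,x0:x1],None,fx=3.6,fy=3.6,interpolation=cv2.INTER_CUBIC))
E
```

```text
lid [ 230  138   57   63 3201] ((601.002197265625, -10.115592956542969), (149.94581604003906, 166.16444396972656), 84.49560546875) [[511.11154  -76.77337 ]
 [676.50977  -92.71221 ]
 [690.8928    56.542183]
 [525.4946    72.481026]]
green [316.01746725 229.36244541] [308 221  17  18 229] [[ 0.42927081 -0.16849473  0.064     ]]
heel [316.95539033 188.1598513 ] [309 180  17  17 269] [[ 0.54632022 -0.17892083  0.04      ]]
stray [[ 0.4622467  -0.31776745  0.01      ]] bar [[0.60108608 0.2071464  0.134     ]]
```

View pics/topcrop.png

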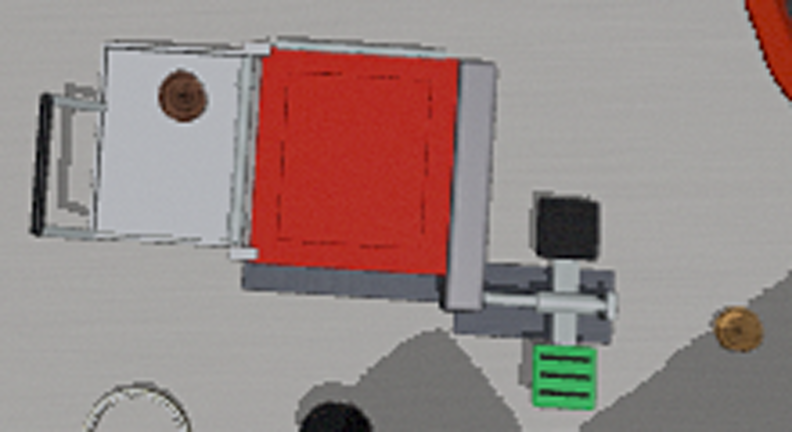

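The crop shows the pan and bar (bar from crop (45,95) to (37,235)), the lid, and the toe and heel pads. They all fit a caddy origin of about (0.6035, -0.009) with yaw -5.35°. Next I look at the stray biscuit with the wrist camera.

```bash
cat >> h.py <<'E'
YAW=np.radians(-5.35); O=np.array([.6035,-.009,0])
RC=np.array([[np.cos(YAW),-np.sin(YAW),0],[np.sin(YAW),np.cos(YAW),0],[0,0,1]])
def C(x,y,z): return O+RC@(np.array([x,y,z])/1000)   # caddy mm -> world m
RY=down(np.pi+YAW)      # fingers close along caddy y, camera towards the robot
RX=down(-np.pi/2+YAW)   # fingers close along caddy x, camera away from the bin
E
python3 - <<'E'
from h import *
for P,R in((C(-159,-175,80),RX),(C(-41,-175,80),RX),(C(-24,232,134),RY),(C(-24,110,242),RY),(C(-35,141,100),RY),([.462,-.318,.01],RY)): print(np.round(robot.ik(P,R),1))
robot.goto([.462,-.318,.13],RY)
s=robot.get_state(); im=grab_frame("wrist")[:,:,::-1].copy(); cv2.imwrite("pics/w1.png",im)
hsv=cv2.cvtColor(im,cv2.COLOR_BGR2HSV); m=(hsv[:,:,1]>80)&(hsv[:,:,0]<30)
for ce,st,mm in blobs(m,300):
    (c,r)=cv2.minEnclosingCircle(np.argwhere(mm)[:,::-1].astype(np.float32)); print(ce,st,c,r,onplane([ce,c],.008,"wrist",s))
print(s["t"],s["position"],s["force"])
E
```

```text
[  3.2  10.1 -37.3   0.  -42.6  -8.5]
[  1.3  19.6 -23.2   0.  -47.1  -6.7]
[  37.8   21.9  -11.2    0.   -56.9 -133.2]
[  28.6   13.2   -8.7    0.   -68.1 -123.9]
[  31.8   20.1  -19.2    0.   -50.7 -127.1]
[-14.5  24.1 -28.5   0.  -37.4 -80.8]
[252.76038961 186.17532468] [ 230  166   47   42 1540] (252.89073181152344, 185.51324462890625) 23.158859252929688 [[ 0.46166126 -0.32153491  0.008     ]
 [ 0.46107255 -0.32136335  0.008     ]]
[ 82.11713456 291.70861568] [  68  261   35   63 1033] (83.85958099365234, 292.342529296875) 31.41560935974121 [[ 0.55279242 -0.49718739  0.008     ]
 [ 0.55365203 -0.49567827  0.008     ]]
[431.11534702 291.47507331] [ 412  261   35   61 1023] (428.0, 291.5) 30.565603256225586 [[ 0.58398237 -0.15948838  0.008     ]
 [ 0.58372782 -0.16249936  0.008     ]]
[382.31936128 342.78420936] [ 227  329  285   24 4509] (369.033447265625, 341.0) 142.31842041015625 [[ 0.64124558 -0.20526805  0.008     ]
 [ 0.63770722 -0.21888802  0.008     ]]
1.5833 [ 0.46203494 -0.31859137  0.13027496] [ 0.25021889 -0.09902605 -0.03662824]
```

View pics/w1.png

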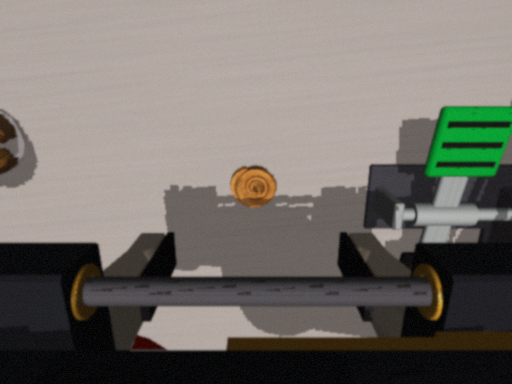

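The biscuit is at pixel (253,186), about (0.461, -0.321), with the taller part slightly to the right. Gripping there.

```bash
python3 - <<'E'
from h import *
robot.move_gripper(0.75)
robot.servo_line([.4613,-.3205,.05],RY,speed=.2)
robot.servo_line([.4613,-.3205,.011],speed=.08)
robot.move_gripper(0.0)
s=robot.get_state(); print(s["grip_width"]*88,s["finger_force"],s["position"])
robot.servo_line([.4613,-.3205,.20],speed=.2)
s=robot.get_state(); print(s["grip_width"]*88,s["finger_force"],s["t"])
im=grab_frame("wrist"); cv2.imwrite("pics/w2.png",im[:,:,::-1])
E
```

```text
29.911872929325202 30.000976070878096 [ 0.46136049 -0.32049917  0.01111758]
29.44838717163996 29.996899876836565 5.2167
```

```bash
python3 - <<'E'
from h import *
robot.goto(C(-33,141,200),RY)
s=robot.get_state(); im=grab_frame("wrist")[:,:,::-1].copy()
# predicted pan corners, bar ends (model check)
pr=project(np.array([C(-73,87,94),C(-73,195,94),C(73,195,94),C(73,87,94),C(-69,232,134),C(21,232,134),C(-33,141,94)]),"wrist",s)
print(np.round(pr),s["t"],s["grip_width"])
for p in pr: cv2.drawMarker(im,tuple(int(v) for v in np.round(p)),(255,0,255),cv2.MARKER_CROSS,10,1)
cv2.imwrite("pics/w3.png",im)
E
```

```text
[[189. 144.]
 [326. 143.]
 [316. 301.]
 [199. 301.]
 [392. 159.]
 [378. 276.]
 [257. 192.]] 6.9833 0.3351881566530347
```

View pics/w3.png

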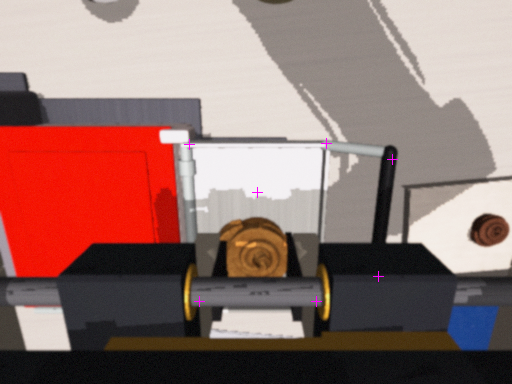

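The model's pan corners and bar end match the picture to about 2 px, and the biscuit is held at (257,250). Placing it.

```bash
python3 - <<'E'
from h import *
robot.servo_line(C(-33,141,120),speed=.12)
robot.servo_line(C(-33,141,105.5),speed=.04)
print(robot.get_state()["force"])
robot.move_gripper(0.55)
robot.servo_line(C(-33,141,230),speed=.15)
robot.move_gripper(0.0)
robot.goto(C(-159,-175,160),RX)
s=robot.get_state(); im=grab_frame("top")[:,:,::-1]; print(s["t"],s["position"]-C(-159,-175,160),s["force"])
cv2.imwrite("pics/t4.png",cv2.resize(im[120:250,150:350],None,fx=3,fy=3))
E
```

```text
[-0.43434261  0.3219693   0.46738642]
12.65 [0.00041015 0.00015433 0.00017579] [0.14468158 0.91271583 0.3778508 ]
```

View pics/t4.png

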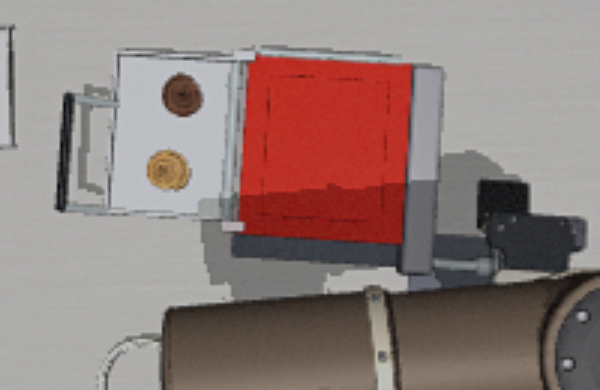

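Both biscuits lie in the pan (pale at crop (168,170), dark at (182,95)). The arm link appears over the front of the caddy, so I check its height before opening the lid.

```bash
python3 - <<'E'
from h import *
im=grab_frame("scene")[:,:,::-1]; cv2.imwrite("pics/s5.png",cv2.resize(im[0:300,120:512],None,fx=1.8,fy=1.8))
E
```

```text
(no output)
```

View pics/s5.png

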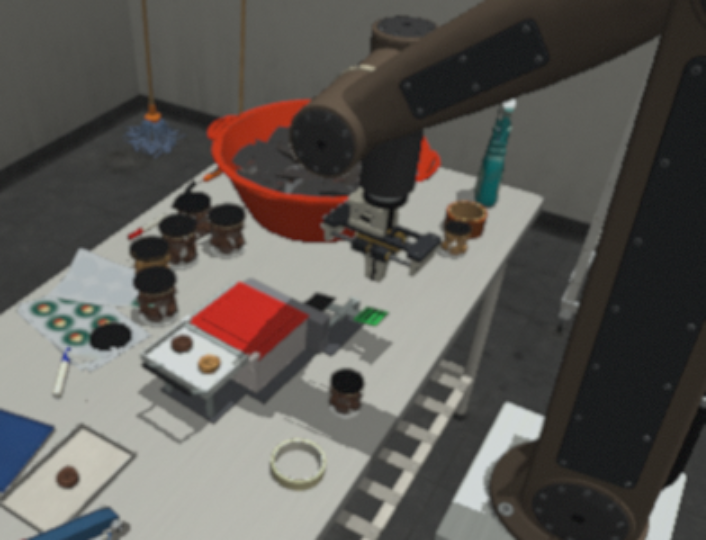

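The wrist hub is well above the lid's reach (about 0.4 m above the tips). Pressing the toe.

```bash
python3 - <<'E'
from h import *
robot.servo_line(C(-159,-175,76),speed=.15)
robot.servo_line(C(-160,-175,60),speed=.02)
for z in(50,47.5,46.5):
    robot.servo_line(C(-159,-175,z),speed=.02); s=robot.get_state(); print(z,s["position"][2]*1000,s["force"],s["t"])
    if s["force"][2]>35: break
im=grab_frame("scene")[:,:,::-1]; cv2.imwrite("pics/s6.png",cv2.resize(im[100:280,150:410],None,fx=3,fy=3))
E
```

```text
50 49.97597232625588 [-7.48257517  2.83149405 11.30660622] 15.0583
47.5 49.366782259192206 [-16.12956733   8.1061429   38.61359561] 15.3333
```

View pics/s6.png

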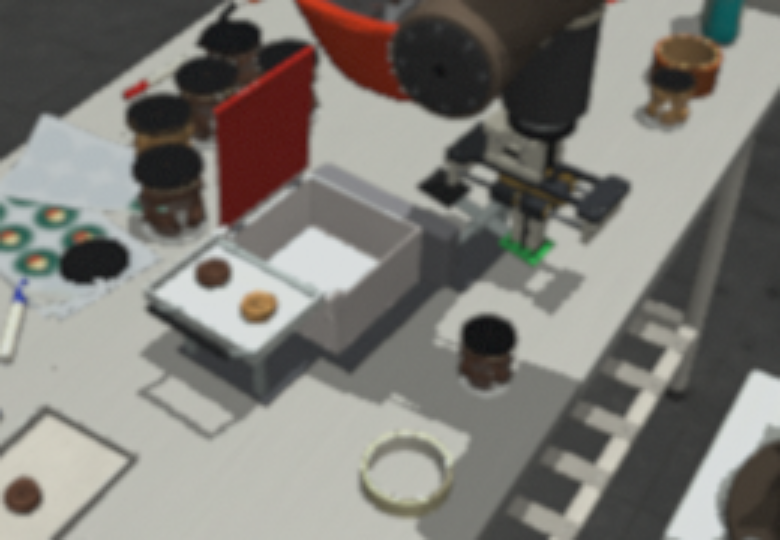

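The lid stands fully open and the stop was reached (38 N). Now the pan.

```bash
python3 - <<'E'
from h import *
robot.servo_line(C(-159,-175,62),speed=.06)
robot.servo_line(C(-159,-175,300),speed=.25)
robot.goto(C(-24,232,240),RY)
robot.move_gripper(0.40)
robot.servo_line(C(-24,232,160),speed=.15)
s=robot.get_state(); im=grab_frame("wrist")[:,:,::-1].copy()
print(s["t"],project(np.array([C(-69,232,134),C(-24,232,134)]),"wrist",s)); cv2.imwrite("pics/w7.png",im)
E
```

```text
20.225 [[255.22136426 156.72625789]
 [255.31660523 231.63511135]]
```

View pics/w7.png

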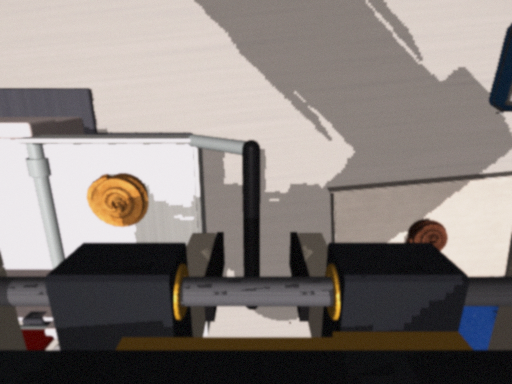

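The bar is at column 251 against 255 predicted, so it sits about 2 mm nearer the bin. I shift by that and tip.

```bash
cat >> h.py <<'E'
def pan(a,dy=-2):
    t=a+np.arctan2(40,145); r=np.hypot(40,145); return C(-24,87+dy+r*np.cos(t),94+r*np.sin(t)-11)
E
python3 - <<'E'
from h import *
robot.servo_line(pan(0),speed=.1)
robot.move_gripper(0.0)
s=robot.get_state(); print(s["grip_width"]*88,s["force"],s["t"])
for a in list(np.linspace(0,1.12,9)[1:])+[1.14,1.155,1.17,1.185]:
    robot.servo_line(pan(a),speed=.07 if a<1.13 else .02); s=robot.get_state(); print(round(a,3),np.round(s["force"],1),round(s["grip_width"]*88,1),np.round((s["position"]-pan(a))*1000,1))
    if a>1.1 and np.linalg.norm(s["force"])>25: break
robot.dwell(.4)
s=robot.get_state(); print(s["t"],s["force"])
im=grab_frame("scene")[:,:,::-1]; cv2.imwrite("pics/s8.png",cv2.resize(im[80:260,150:410],None,fx=3,fy=3))
E
```

```text
8.548097319609425 [ 0.04428032 -5.54139493  2.90932019] 21.35
0.14 [ 2.9 -4.5 -4.7] 9.1 [-0.1 -0.9  0.7]
0.28 [ 1.1 -3.4 -3.5] 9.1 [-0.2 -0.7  1.2]
0.42 [-0.1  0.8 -1.7] 9.2 [0.  0.2 0.7]
0.56 [-2.9  5.6  3.2] 8.7 [0.2 1.  0.6]
0.7 [-4.3  6.9  7.9] 8.9 [0.3 1.6 1.2]
0.84 [-4.8  5.9  8.6] 8.7 [0.3 1.2 1.4]
0.98 [-4.7  4.8  8. ] 8.8 [0.3 0.7 1.2]
1.12 [-4.1  3.5  8.5] 8.9 [0.2 0.2 0.9]
1.14 [-4.1  3.6  7.5] 9.0 [0.2 0.5 0.8]
1.155 [-4.5  2.3  8.8] 9.0 [0.2 0.5 0.8]
1.17 [-3.9  9.   6.6] 8.9 [0.4 1.9 0.5]
1.185 [-3.6 16.8  7.2] 9.0 [0.6 3.9 0.3]
26.45 [-3.96313153 17.29491104  5.83530483]
```

View pics/s8.png

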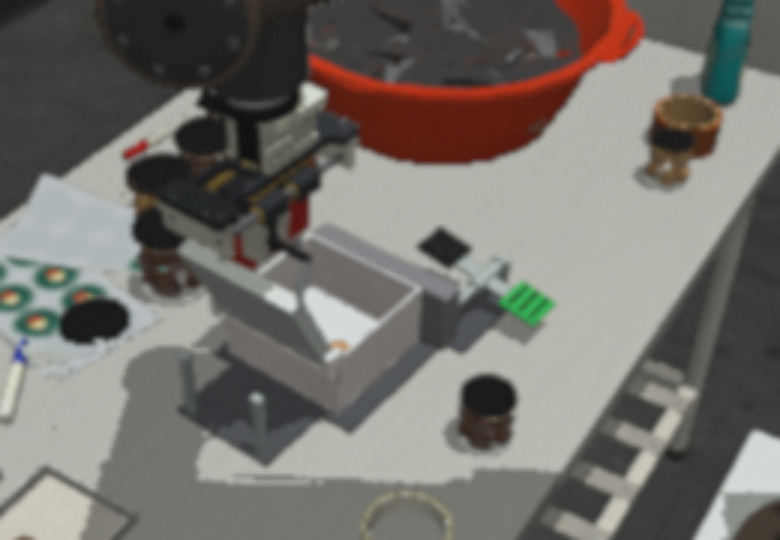

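The pan is at its stop, with the side force rising and the pale biscuit visible in the bin at (340,345). Lowering it under control.

```bash
python3 - <<'E'
from h import *
for a in np.linspace(1.12,0,9):
    robot.servo_line(pan(a),speed=.07)
s=robot.get_state(); print(s["force"],s["t"],(s["position"]-pan(0))*1000,s["grip_width"]*88)
P=pan(0)
for k in range(6):
    if robot.get_state()["force"][2]>5: break
    P=P-[0,0,.001]; robot.servo_line(P,speed=.02); print(robot.get_state()["force"])
robot.move_gripper(0.40); print(robot.get_state()["force"])
robot.servo_line(C(-24,230,300),speed=.2)
robot.move_gripper(0.0)
robot.goto(C(-159,-175,300),RX)
robot.servo_line(C(-41,-175,200),speed=.25)
s=robot.get_state(); print(s["t"])
im=grab_frame("top")[:,:,::-1].copy(); cv2.imwrite("pics/t9.png",im)
hsv=cv2.cvtColor(im,cv2.COLOR_BGR2HSV); m=(hsv[:,:,1]>70)&(hsv[:,:,0]<25)&(hsv[:,:,2]>30)
for ce,st,mm in blobs(m,20):
    if 90<ce[0]<380 and 110<ce[1]<250: print(ce,st,onplane(ce,.02,"top"))
# pan bar check
bar=im[160:185,160:185].max(2)<60; print("bar px",np.argwhere(bar).mean(0)[::-1]+160)
t0=cv2.imread("pics/top0.png"); b0=t0[160:185,160:185].max(2)<60; print("before",np.argwhere(b0).mean(0)[::-1]+160)
E
```

```text
[-0.68345137 -6.97327496 14.2749923 ] 30.3917 [ 0.17921788 -0.78843201  0.92891817] 9.116336029145234
[-0.01172003  1.11850201  0.14281935]
35.5167
[260.56043956 134.57582418] [230 129  63  13 455] [[ 0.71015937 -0.02233344  0.02      ]]
[339.45652174 146.02173913] [331 143  16   9  46] [[ 0.66908489 -0.25231761  0.02      ]]
[121.52542373 149.13559322] [116 144  13  12 118] [[0.68014401 0.3888179  0.02      ]]
[315.75       146.66666667] [308 144  17   8  36] [[ 0.66933294 -0.1828881   0.02      ]]
[267.4137931  148.20689655] [261 146  13   7  29] [[ 0.66920784 -0.04116996  0.02      ]]
[211.63888889 152.80555556] [207 149  12   8  36] [[0.66077947 0.12294703 0.02      ]]
[225.  149.8] [220 148  11   5  20] [[0.66842078 0.08344251 0.02      ]]
[234.23809524 151.19047619] [231 148   7   8  21] [[0.66345684 0.05642068 0.02      ]]
[241.88 151.24] [239 148   8  11  25] [[0.66260476 0.03399304 0.02      ]]
[354.59615385 193.53846154] [347 187  21  11  52] [[ 0.52845068 -0.29073359  0.02      ]]
[217.62264151 199.4245283 ] [208 189  21  21 106] [[0.5232717  0.10893686 0.02      ]]
[298.4375 193.375 ] [294 189  10  10  32] [[ 0.5338532  -0.12734089  0.02      ]]
[276.35087719 200.36842105] [272 192   9  20  57] [[ 0.51538697 -0.0623219   0.02      ]]
[324. 196.] [319 193  11   5  20] [[ 0.52395643 -0.20145918  0.02      ]]
[225.47058824 213.94117647] [222 209   9  11  34] [[0.48024971 0.08715148 0.02      ]]
[275.775 228.325] [272 212   7  38  80] [[ 0.43417525 -0.05798682  0.02      ]]
[240.7 220. ] [237 217   9   8  20] [[0.46132058 0.04326036 0.02      ]]
[225.72727273 237.35064935] [224 222   8  31  77] [[0.41223665 0.08825412 0.02      ]]
[254.16216216 249.59459459] [249 241  12  17  37] [[0.37446267 0.00667169 0.02      ]]
bar px [170.89393939 171.84848485]
before [170.8630137  171.64383562]
```

The bar is back exactly level. The blob at (212,153) could be the dark biscuit or the arm's edge, so I check numerically in the scene view.

```bash
python3 - <<'E'
from h import *
im=grab_frame("scene")[:,:,::-1].copy(); cv2.imwrite("pics/s9.png",im)
s0=cv2.imread("pics/scene0.png"); t9=cv2.imread("pics/t9.png")
p=project(C(40,141,100),"scene")[0].round().astype(int); q=project(C(-33,141,100),"scene")[0].round().astype(int); print(p,q)
g=lambda I,c,h=9,st=3: I[c[1]-h:c[1]+h+1:st,c[0]-h:c[0]+h+1:st].mean(2).astype(int)
print("now\n",g(im,p),"\nbefore\n",g(s0,p),"\npale spot\n",g(im,q))
print("top now\n",g(t9,(211,152),12,4),"\n",t9[150,206:218].tolist())
# dark/brown blobs inside the bin opening
for n in("scene",):
    poly=project(np.array([C(-76,-71,20),C(76,-71,20),C(76,71,20),C(-76,71,20)]),n).astype(np.int32)
    k=np.zeros(im.shape[:2],np.uint8); cv2.fillPoly(k,[poly],1)
    hsv=cv2.cvtColor(im,cv2.COLOR_BGR2HSV); m=(hsv[:,:,1]>70)&(hsv[:,:,0]<25)&(k>0)
    for ce,st,mm in blobs(m,6): print("bin",ce,st,im[mm].mean(0),onplane(ce,.02,n))
E
```

```text
[218 192] [235 202]
now
 [[172 176 149  96 134 123 105]
 [175 128 148 173 144 138 136]
 [110 178 212 213 212 189 142]
 [199 213 212 212 211 213 211]
 [212 212 212 211 212 211 212]
 [212 213 212 212 212 211 211]
 [196 213 212 213 212 212 212]] 
before
 [[177 182 153 130 209 186 149]
 [182 132 146 165 117 149 215]
 [112 186 129  63  64  62 176]
 [206 218 109  54  61  53 175]
 [217 217 200  93  91 134 217]
 [217 217 218 217 217 218 216]
 [203 217 217 217 217 217 217]] 
pale spot
 [[212 212 191 171 142 134 160]
 [211 212 212 212 211 210 212]
 [211 211 212 212 213 211 211]
 [212 212 212 211 212 213 212]
 [212 213 212 212 213 212 213]
 [212 213 212 211 212 213 187]
 [203 212 211 211 210 170  99]]
top now
 [[194 193 193 194 164 109  88]
 [193 192 192 193 193 157 162]
 [191 192 197 133  97  57  52]
 [192 192  36  64  66  66  66]
 [193 194  64  75  73  74  75]
 [194 194  73  85  83  85  85]
 [192 194  78  89  89  88  87]] 
 [[200, 195, 192], [168, 164, 162], [28, 41, 50], [20, 25, 37], [42, 50, 59], [41, 51, 61], [43, 53, 61], [43, 52, 63], [46, 52, 62], [45, 53, 62], [47, 54, 64], [47, 54, 63]]
bin [247.35 187.75] [243 185   9   7  40] [37.875 46.15  62.35 ] [[ 0.64355194 -0.00919831  0.02      ]]
```

The pan is empty and the dark biscuit shows in the bin. Now the heel, slowly.

```bash
python3 - <<'E'
from h import *
robot.servo_line(C(-41,-175,85),speed=.12)
robot.servo_line(C(-41,-175,76),speed=.03)
robot.servo_line(C(-41,-175,50),speed=.008)
for z in(49,48,47,46,45):
    s=robot.get_state(); print(s["position"][2]*1000,s["force"],s["t"])
    if s["force"][2]>32: break
    robot.servo_line(C(-41,-175,z),speed=.008)
robot.dwell(.2)
robot.servo_line(C(-41,-175,70),speed=.05)
robot.servo_line(C(-41,-175,250),speed=.2)
robot.goto([.35,-.4,.3],RX)
s=robot.get_state(); print(s["t"],s["force"])
im=grab_frame("top")[:,:,::-1].copy(); cv2.imwrite("pics/t10.png",im)
b,g,r=[im[:,:,i].astype(int) for i in range(3)]
red=(r>120)&(g<80)&(b<80); red[:,330:]=0
for ce,st,m in blobs(red,200):
    P=onplane(cv2.convexHull(np.argwhere(m)[:,::-1].astype(np.float32))[:,0],.0935,"top"); print("lid",st,cv2.minAreaRect((P[:,:2]*1000).astype(np.float32)))
for ce,st,m in blobs((g>110)&(r<90)&(b<120)): print("green",ce,st)
E
```

```text
50.21902602748267 [1.05386025 0.34232188 6.44985614] 40.575
50.080294468371804 [-0.76231498  1.11086295 13.66184609] 40.85
49.861891827388284 [-3.16506591  3.10178175 21.98495803] 41.125
49.7124237027676 [-5.32747161  3.99942061 29.88918447] 41.4
49.57939352537589 [-8.47662022  5.67550185 37.02481833] 41.675
44.7083 [ 0.07519127  0.63342917 -0.3427075 ]
lid [ 229  138   58   63 3246] ((600.7025146484375, -10.167648315429688), (150.980712890625, 166.4450225830078), 84.61616516113281)
green [316.51871658 229.52941176] [308 221  18  18 187]
```

```bash
python3 -c "
from rig import robot, grab_frame, camera_info
print(robot.job_done())"
```

```text
the job is handed in; nothing more can be done
None
```

The job is handed in at about 45 s: both biscuits are in the bin, the pan is back level, and the lid came down slowly and looks fully shut, matching its starting outline in the top view.

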